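# Free the seized cover latch on a gearbox and take the cover off

## Task

The turn-latch that holds the inspection cover on the old gearbox housing is rusted solid: grip its bar and rock it back and forth in small arcs, up to where it binds and no harder so that its thin stem is not twisted off, until it breaks free, then turn it counter-clockwise at least 60 degrees clear of the cover. Then lift the cover off by its rib and set it down gently, flat in the black tray, leaving the latch open and the other things on the table where they are.

Things in the scene. Friction and masses are not known exactly. Their poses are not given: they have to be found in the camera images.
- latch_grip (a point): Middle of the seized turn-latch's upright dark steel grip bar (42 long, 12 thick, 34 mm tall), on its vertical turning axis, 97 mm above the table: bar top 13 mm above, arm and hub (28 mm across) from 23 mm below. x along the bar, z up. Pinch it across its 12 mm (y). The flat arm under the bar runs along x too.
- latch_tip (a point): End of the latch's flat arm (14 wide, 6 thick), 42 mm along x from the turning axis. As found it overlaps the cover's edge by 12 mm, 2 mm above the plate.
- latch (a joint): Angle of the latch's arm and hub, rad, about 0 as found, growing counter-clockwise seen from above; clear of the cover from 1.0, end stop 1.4. Seized: binds hard within 0.7 rad either way; feel where. Held at a bind 0.2 s some rust crumbles; then work it to the bind the other way: each reversal widens the arc a little; after at most 5 swings it turns free (0.07 N m). One way alone never frees it.
- stem (a joint): Elastic twist of the thin stem that carries the grip bar on the hub, rad, 0 unloaded, counter-clockwise positive, 4 N m per rad: it shows the torque on the latch. 0.2 N m (0.05 rad) is a bind and enough to work it; the stem is ruined beyond 0.10 rad (0.40 N m) either way. The grip bar turns by latch plus stem.
- cover_grip (a point): Grip point of the loose steel cover: in its upright rib (36 long on x, 12 thick on y, 32 mm tall), 11 mm below the rib's top, 21 above the plate's top, 27 above its underside. Plate 100 x 80 x 6 mm (x, y, z), about 0.28 kg, on the housing's top, this point 80 mm from the latch axis, between 3 mm high ribs with some 2 mm play; lifts straight up once the arm is off it.
- housing: Fixed cast aluminium gearbox housing, 180 (x) x 104 x 60 mm high, origin at its underside's centre; latch axis at x = -57 mm, cover's middle at x = +23 mm.
- tray_in (a point): Centre of the inner floor of the black open tray (outside 160 x 180 mm along its x, y, 30 high, walls and floor 5 mm; floor 5 mm above the table). Fixed, empty.
- bearing: loose ball-bearing ring lying flat, 52 mm across, 16 high; bystander; origin at its underside's centre
- pulley: small stepped pulley lying flat, 60 mm across, 30 high; bystander; origin at its underside's centre
- jar: screw jar with steel lid, 68 mm across, 85 high; bystander; origin at its underside's centre
- can: upright spray can, 64 mm across, 150 high; bystander; origin at its underside's centre
- mug: white mug, 80 mm across, 90 high, handle at its +y; bystander; origin at its underside's centre
- wrench: spanner lying flat; bystander
- screwdriver: screwdriver lying flat; bystander
- cover: the same cover: origin at the centre of its plate's underside
- tray: the same tray: origin at the centre of its underside
Things that resemble listed ones, but are neither listed nor needed, are in the scene too. There is more than one size of the housing; the one meant has the size given above. Of the things shaped like the cover, the bare steel one is meant.

How it is judged:
On the way, in this order (a step that is already met when the one before it is completed fails the run):
1. the latch has broken free and is turned counter-clockwise clear of the cover, which is still in place (value of joint latch above 0.95 rad and distance of cover_grip from where it was at the start of the episode below 0.012 m), for 0.2 s.
2. the cover is lifted off the housing (height (world z) of cover_grip above 0.105 m), for 0.1 s.
At the end, for the whole second after the job is handed in: The latch stands at 0.95 rad or more; the cover lies at rest, released, flat (within 0.08 rad, rib up) on the tray's floor, its rib within 50 mm of the tray's centre along either side (value of joint latch above 0.95 rad and x of cover_grip in the frame of tray_in between -0.05 and 0.05 m and y of cover_grip in the frame of tray_in between -0.05 and 0.05 m and z of cover_grip in the frame of tray_in below 0.031 m and angle between cover_grip's own z axis and vertical below 0.08 rad and linear speed of cover below 0.02 m/s); the robot touches nothing.
It fails at once if the stem is twisted beyond 0.10 rad (0.40 N m) (value of joint stem above 0.1 rad or value of joint stem below -0.1 rad).
It fails at once if the cover is dropped or slammed into the tray (over 120 N, as from a fall of 20 mm or more) (contact force between cover and tray above 120 N).
It fails at once if a bystander is moved more than 30 mm (distance of any of bearing, pulley, jar, can, mug, wrench, screwdriver from where it was at the start of the episode above 0.03 m).
It also fails if it takes over 72 s, if anything falls off the work surface, if the arm or the gripper's body presses on something with over 40 N, if the wrist force passes 120 N, or if a joint passes its speed limit or range.

## Robot

A 6-joint arm with a two-finger parallel gripper is mounted at the origin on the work surface. World frame = base frame: x ahead of the robot, y to its left, z up, the work surface at z = 0. Lengths are in m, angles in rad, forces in N, time in s.
With the tool pointing down it reaches from about 0.25 to 0.725 m from the base axis. Payload 4 kg.
Tool frame: the origin (TCP) lies midway between the tips of the shut fingers; the grasp point (between the pads) lies 19 mm behind it; z points along the fingers, y is the line along which they close (so a half turn about z gives the same grasp; the last joint's range is limited). The gripper opens to 85 mm and grips with 20 to 120 N. Pads are 22 mm wide; open, the fingers measure 114 mm over their backs; the gripper's body (76 mm by 85 mm) begins 54 mm behind the grasp point. The pads swing forward as they close: fully open they stand 13 mm farther back than shut.
Start: joints at [1.183, 0.241, 0.005, 1.335, 0, 1.571], TCP at [0.189, 0.463, 0.231] pointing down, gripper open.
Joint ranges: [-2.72, 2.72], [-1.05, 1.87], [-1.09, 1.28], [-1.99, 2.15], [-1.42, 1.44], [-3.14, 3.14]. Speed limits (rad/s): [2.79, 2.79, 3.14, 3.14, 3.14, 3.14].

## Interface

Orientations are given as a unit quaternion [x, y, z, w].
In Python, from workcell import monitor, vision, job gives the robot as it stands.
- The arm moves only by the tool move_arm, never from a script. Its argument "moves" is a list that holds one entry, the list of rows, each a list of 5 numbers: the shift along the world's x, y, z in m, then the turn about the world's z in degrees, then the opening in per cent of the stroke, from 0 (shut) to 100 (fully open). In form: [[[x, y, z, turn, gripper], ...]]. A call has 1 to 5 rows; each row is the pose to reach, as a shift and turn from the pose commanded when the call began; what a row does not reach only later rows make up. A row lasts 1/8 s, in which the tool goes at most 62.5 mm and 10.7 degrees, less where a joint would pass 70% of its speed; a pose out of reach is approached as far as the arm can. A call with a gripper value outside its range is refused whole. The fingers move at their own pace and stop on an object; the grip force is fixed at half the most. Time passes only in rows, so rows that repeat a pose let the fingers close. It gives the time, the measured TCP pose, the force, the opening and the grip force at its end, in the units of the state.
- monitor.get_obs(): the state, without advancing time (a new reading comes with each control period).
- vision.camera(name): name is "scene" or "top"; returns a dict with "color" (384x512x3 uint8, red, green, blue), "camera_matrix" (3x3 intrinsics, pixels), "eye" and "attitude" of the camera in the world. Camera axes: x right, y up, looking along -z (the intrinsics and any distortion apply to the point x, -y, -z); pixel columns grow to the right and rows downward; lengths in m; the calibration is good to about 2 mm. A picture is of the moment at which its call begins. There is no depth.
- job.job_done(): hands the job in; it is judged then, once.
The state is a dict: "clock": time; "joint_pos": joint angles; "joint_vel": joint speeds; "tau": joint torques, N m; "eef_pos": TCP position; "tool_rot": TCP orientation; "ft_force": force on the tool from outside, world axes, zero at the start; "ft_torque": the same for the moment, N m; "grip_width": finger opening in m; "grasp_force": force on a finger pad.
Only numpy, scipy, OpenCV 4.12 (cv2) and the standard library are available. Lean on these libraries where they do the work, as an engineer would, in place of code of your own. Each camera call takes 0.05 s, during which the arm holds its last target. There are 200 camera calls.

## Working session

There is one attempt and no reset: what is moved stays moved. The work goes in short steps, Python scripts to look and compute and a tool call to move; the robot and the scene stay as the last step left them, time stands still between calls to the robot, and variables do not carry over. Pictures are saved under pics/ and viewed, at most 10 in all, crops included, and the job is handed in when it is done.

Besides the shell and the picture viewer there is one more tool, called after ">>>" as name(argument=value, ...) on one line, values as JSON. move_arm: Moves the arm, as the interface text tells. Its arguments: {"type":"object","properties":{"moves":{"type":"array","items":{"type":"array","items":{"type":"array","items":{"type":"number"}}}}},"required":["moves"]}

```bash
ls; mkdir -p pics; cat > h.py <<'E'
import numpy as np, cv2, json
from workcell import monitor, vision, job
from scipy.spatial.transform import Rotation as R
def snap(name,fn):
    c=vision.camera(name); cv2.imwrite(f'pics/{fn}.png',c['color'][...,::-1])
    json.dump({k:np.asarray(c[k]).tolist() for k in c if k!='color'},open(f'pics/{fn}.json','w'))
    print({k:c[k] for k in c if k!='color'}); return c
def cam(fn):
    c=json.load(open(f'pics/{fn}.json')); K=np.array(c['camera_matrix']); a=np.array(c['attitude'])
    M=R.from_quat(a).as_matrix() if a.size==4 else a
    return K,np.array(c['eye']),M,c
def px2w(fn,u,v,z):
    K,e,M,_=cam(fn); d=np.linalg.inv(K)@[u,v,1]; d=M@(d*[1,-1,-1]); return e+d*(z-e[2])/d[2]
def w2px(fn,p):
    K,e,M,_=cam(fn); q=(M.T@(np.array(p)-e))*[1,-1,-1]; q=K@q; return q[:2]/q[2]
E
python3 - <<'E'
from h import *
print(monitor.get_obs())
a=snap('top','t0');b=snap('scene','s0')
cv2.imwrite('pics/t0b.png',cv2.resize(a['color'][...,::-1],(800,600),interpolation=cv2.INTER_CUBIC))
cv2.imwrite('pics/s0b.png',cv2.resize(b['color'][...,::-1],(800,600),interpolation=cv2.INTER_CUBIC))
E
```

```text
pics
{'clock': 0.0, 'joint_pos': array([1.18299823e+00, 2.41435053e-01, 3.73272706e-03, 1.33517842e+00,
       4.06041138e-05, 1.57079098e+00]), 'joint_vel': array([ 6.09870658e-05, -9.78094715e-04,  7.85553246e-04, -1.29586936e-03,
       -7.46650253e-06, -1.06859585e-03]), 'tau': array([ 3.47813075e-04, -3.72318184e+01,  2.52407295e+01,  1.68956921e-02,
        6.69438418e-05, -2.72523231e-06]), 'eef_pos': array([0.18882969, 0.46230289, 0.23040516]), 'tool_rot': array([ 1.92683624e-01,  9.81260381e-01, -1.01876466e-03, -2.20743498e-04]), 'ft_force': array([0.63227597, 0.65638951, 0.70742033]), 'ft_torque': array([-0.01565275,  0.02434674, -0.00406748]), 'grasp_force': 0.0, 'grip_width': 0.0855440268503978}
{'camera_matrix': array([[415.03266441,   0.        , 254.23271662],
       [  0.        , 415.03266441, 194.83735883],
       [  0.        ,   0.        ,   1.        ]]), 'eye': array([0.2765131 , 0.00821442, 1.39105233]), 'attitude': array([ 0.06363536, -0.06764715, -0.7026487 ,  0.70544965])}
{'camera_matrix': array([[390.93844786,   0.        , 254.93230784],
       [  0.        , 390.93844786, 192.48140837],
       [  0.        ,   0.        ,   1.        ]]), 'eye': array([ 1.29095812, -0.23867996,  0.79575416]), 'attitude': array([0.33237848, 0.24182301, 0.53587678, 0.73748374])}
```

View pics/t0b.png

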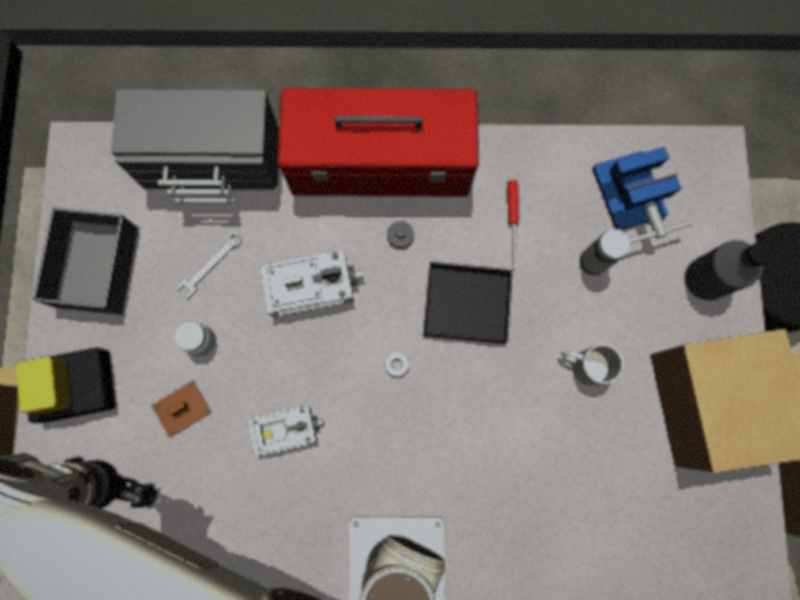

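View pics/s0b.png

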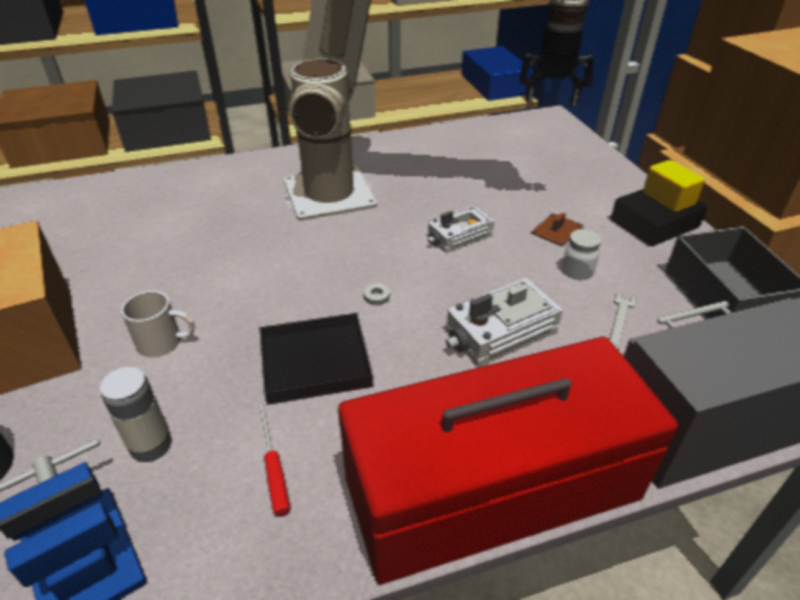

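The top view shows the large housing at (310,283) with its latch at (330,272) and cover rib at (293,281). The black low tray is at (467,303). I'll enlarge the housing.

```bash
python3 - <<'E'
from h import *
a=cv2.imread('pics/t0.png')[155:210,162:237]; b=cv2.imread('pics/s0.png')[173:235,280:365]
a=cv2.resize(a,None,fx=8,fy=8,interpolation=cv2.INTER_CUBIC)   # u=162+x/8
cv2.imwrite('pics/c1.png',a)
cv2.imwrite('pics/c2.png',cv2.resize(b,None,fx=8,fy=8,interpolation=cv2.INTER_CUBIC))
E
```

```text
(no output)
```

View pics/c1.png

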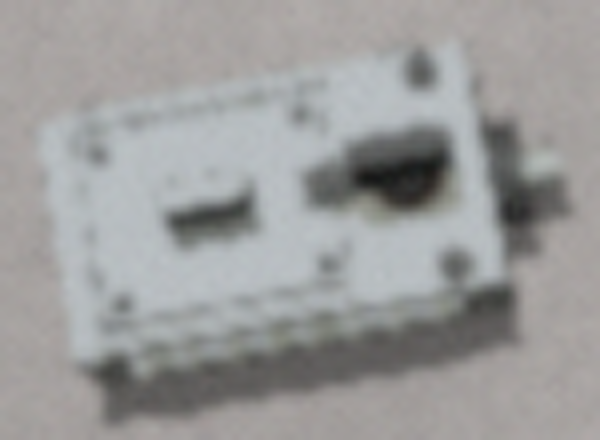

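View pics/c2.png

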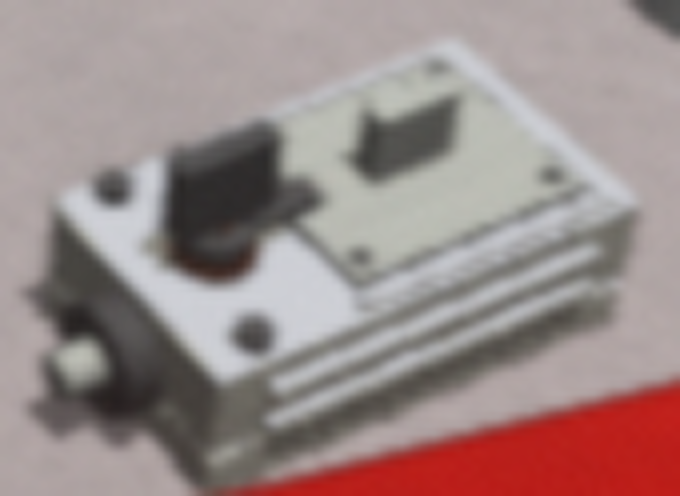

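Top crop: housing top corners near (42,125), (458,45), (505,285), (78,362), bar top about (398,146), rib top about (207,198). Scene crop: top corners (55,200), (450,42), (637,203), (222,385), bar top centre (225,140), rib top centre (412,107).

```bash
python3 - <<'E'
from h import *
T=lambda x,y,z:px2w('t0',162+(x+.5)/8-.5,155+(y+.5)/8-.5,z)
S=lambda x,y,z:px2w('s0',280+(x+.5)/8-.5,173+(y+.5)/8-.5,z)
np.set_printoptions(precision=4,suppress=True)
for F,C,bar,rib in((T,[(42,125),(458,45),(505,285),(78,362)],(398,146),(207,198)),(S,[(55,200),(450,42),(637,203),(222,385)],(225,140),(412,107))):
    P=np.array([F(*c,.06) for c in C]);print(P[:,:2],np.linalg.norm(P-np.roll(P,-1,0),axis=1),P.mean(0))
    b=F(*bar,.110);r=F(*rib,.098); print(b,r,np.linalg.norm((b-r)[:2]), np.degrees(np.arctan2(*(r-b)[1::-1])))
# tray rim z=.03
C=[(430,264),(511,269),(505,342),(425,335)]
P=np.array([px2w('t0',(x+.5)*.64-.5,(y+.5)*.64-.5,.03) for x,y in C]);print(P[:,:2],np.linalg.norm(P-np.roll(P,-1,0),axis=1),P.mean(0))
C=[(262,322),(358,315),(372,385),(268,400)]
P=np.array([px2w('s0',(x+.5)*.64-.5,(y+.5)*.64-.5,.03) for x,y in C]);print(P[:,:2],np.linalg.norm(P-np.roll(P,-1,0),axis=1),P.mean(0))
E
```

```text
[[0.6083 0.2895]
 [0.6432 0.1188]
 [0.5419 0.0977]
 [0.5092 0.2707]] [0.1742 0.1035 0.176  0.1008] [0.5757 0.1942 0.06  ]
[0.5879 0.1377 0.11  ] [0.5692 0.2145 0.098 ] 0.07909174491799442 103.72132428303419
[[0.5465 0.0954]
 [0.5104 0.2667]
 [0.6109 0.2884]
 [0.6478 0.1144]] [0.1751 0.1028 0.1778 0.1031] [0.5789 0.1912 0.06  ]
[0.5868 0.1375 0.11  ] [0.5785 0.2121 0.098 ] 0.07509262302916603 96.36331500739422
[[ 0.6224 -0.069 ]
 [ 0.6122 -0.244 ]
 [ 0.4533 -0.2267]
 [ 0.4676 -0.0575]] [0.1753 0.1598 0.1698 0.1553] [ 0.5389 -0.1493  0.03  ]
[[ 0.4443 -0.2261]
 [ 0.4803 -0.0547]
 [ 0.6506 -0.077 ]
 [ 0.6293 -0.244 ]] [0.1751 0.1718 0.1683 0.1858] [ 0.5511 -0.1505  0.03  ]
```

>>> move_arm(moves=[[[0.05,-0.04,0,-9,100],[0.098,-0.08,0,-18,80],[0.146,-0.12,0,-27,60],[0.194,-0.16,0,-36,50],[0.242,-0.2,0,-45,50]]])

```text
clock: 0.72
eef_pos: [0.4311, 0.2622, 0.231]
tool_rot: [0.556, 0.831, -0.0, -0.0]
ft_force: [1.4, 0.9, -0.3]
grip_width: 0.0431
grasp_force: 0.0
```

>>> move_arm(moves=[[[0.045,-0.035,0,-6,50],[0.09,-0.07,0,-11.2,50],[0.125,-0.1,0,-11.2,50],[0.157,-0.126,0,-11.2,50],[0.157,-0.126,0,-11.2,50]]])

```text
clock: 1.35
eef_pos: [0.5884, 0.1354, 0.2298]
tool_rot: [0.634, 0.774, -0.001, -0.0]
ft_force: [0.0, -0.0, 1.2]
grip_width: 0.0429
grasp_force: 0.0
```

```bash
cat >> h.py <<'E'
np.set_printoptions(precision=4,suppress=True)
def st():
    o=monitor.get_obs(); y=R.from_quat(o['tool_rot']).as_matrix()[:,1]
    print(o['clock'],o['eef_pos'],'yaw',np.degrees(np.arctan2(y[1],y[0])),'q',o['joint_pos'],'F',o['ft_force'],o['ft_torque'],o['grip_width'],o['grasp_force'])
E
python3 - <<'E'
from h import *
st()
a=snap('top','t1');b=snap('scene','s1')
x=cv2.resize(a['color'][145:215,157:247,::-1],None,fx=6,fy=6,interpolation=2)
y=cv2.resize(b['color'][125:225,275:365,::-1],None,fx=4.2,fy=4.2,interpolation=2)
cv2.imwrite('pics/c3.png',y)
E
```

```text
1.35 [0.5884 0.1354 0.2298] yaw 11.34341914432591 q [ 0.2264  0.4534  0.3063  1.4253 -0.0003  1.5992] F [ 0.0003 -0.0141  1.2411] [-0.046  -0.0017  0.0508] 0.042949258233350364 0.0
{'camera_matrix': array([[415.0327,   0.    , 254.2327],
       [  0.    , 415.0327, 194.8374],
       [  0.    ,   0.    ,   1.    ]]), 'eye': array([0.2765, 0.0082, 1.3911]), 'attitude': array([ 0.0636, -0.0676, -0.7026,  0.7054])}
{'camera_matrix': array([[390.9384,   0.    , 254.9323],
       [  0.    , 390.9384, 192.4814],
       [  0.    ,   0.    ,   1.    ]]), 'eye': array([ 1.291 , -0.2387,  0.7958]), 'attitude': array([0.3324, 0.2418, 0.5359, 0.7375])}
```

View pics/c3.png

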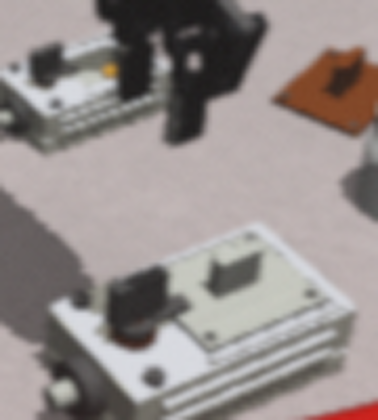

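The gripper hangs above the latch with nothing in the way, so I descend over the bar.

>>> move_arm(moves=[[[0,0.0005,-0.05,0,50],[0,0.0005,-0.1,0,50],[0,0.0005,-0.13,0,50],[0,0.0005,-0.15,0,50],[0,0.0005,-0.15,0,50]]])

```text
clock: 2.08
eef_pos: [0.5843, 0.1391, 0.0796]
tool_rot: [0.631, 0.775, -0.002, -0.002]
ft_force: [-0.3, -0.4, 0.2]
grip_width: 0.0425
grasp_force: 0.0
```

```bash
python3 - <<'E'
from h import *
st()
b=snap('scene','s2'); a=snap('top','t2')
y=cv2.resize(b['color'][155:235,275:365,::-1],None,fx=5,fy=5,interpolation=2)
x=cv2.resize(a['color'][150:215,160:240,::-1],(400*80*80//(65*80)*65//80,400),interpolation=2)
x=cv2.resize(a['color'][150:215,160:220,::-1],(346,400)[:2],interpolation=2)
x=cv2.copyMakeBorder(x,0,0,0,0,0)
cv2.imwrite('pics/c4.png',np.hstack([y,x]))
E
```

```text
2.075 [0.5843 0.1391 0.0796] yaw 11.694227198556202 q [0.2336 0.5417 0.0467 1.0806 0.0002 1.6003] F [-0.3449 -0.4311  0.1851] [ 0.0188 -0.0607  0.0038] 0.04253654578792718 0.0
{'camera_matrix': array([[390.9384,   0.    , 254.9323],
       [  0.    , 390.9384, 192.4814],
       [  0.    ,   0.    ,   1.    ]]), 'eye': array([ 1.291 , -0.2387,  0.7958]), 'attitude': array([0.3324, 0.2418, 0.5359, 0.7375])}
{'camera_matrix': array([[415.0327,   0.    , 254.2327],
       [  0.    , 415.0327, 194.8374],
       [  0.    ,   0.    ,   1.    ]]), 'eye': array([0.2765, 0.0082, 1.3911]), 'attitude': array([ 0.0636, -0.0676, -0.7026,  0.7054])}
```

View pics/c4.png

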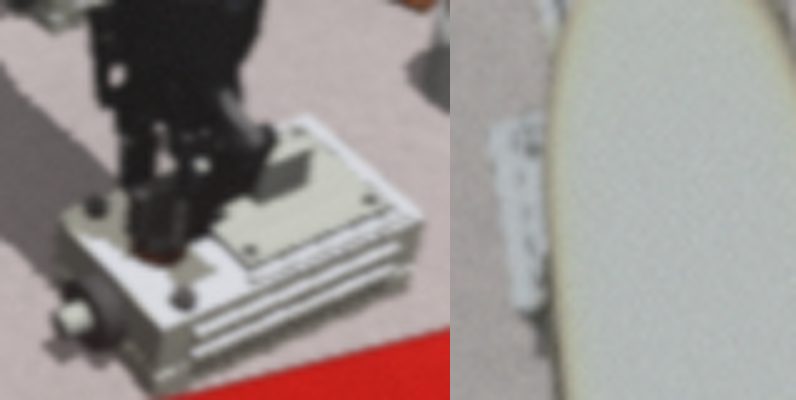

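The fingers straddle the bar, with the front finger at (155,215) hiding it. I correct the centring, then close.

>>> move_arm(moves=[[[0.002,-0.001,0.001,0,50],[0.002,-0.001,0.001,0,50],[0.002,-0.001,0.001,0,50]]])

```text
clock: 2.55
eef_pos: [0.5893, 0.1373, 0.083]
tool_rot: [0.632, 0.775, 0.0, 0.0]
ft_force: [-0.4, -0.7, 0.3]
grip_width: 0.0428
grasp_force: 0.0
```

```bash
python3 - <<'E'
from h import *
st()
E
```

```text
2.55 [0.5893 0.1373 0.083 ] yaw 11.573217833918306 q [0.2289 0.5424 0.0576 1.0849 0.     1.5977] F [-0.3635 -0.7141  0.3169] [ 0.012   0.033  -0.0183] 0.042797427111837254 0.0
```

>>> move_arm(moves=[[[-0.0015,0,-0.001,0,30],[-0.0015,0,-0.001,0,0],[-0.0015,0,-0.001,0,0],[-0.0015,0,-0.001,0,0],[-0.0015,0,-0.001,0,0]]])

```text
clock: 3.18
eef_pos: [0.5881, 0.1374, 0.0814]
tool_rot: [0.632, 0.775, 0.0, 0.0]
ft_force: [3.5, -0.3, -2.2]
grip_width: 0.0113
grasp_force: 61.9
```

```bash
python3 - <<'E'
from h import *
st()
E
```

```text
3.175 [0.5881 0.1374 0.0814] yaw 11.577200981874537 q [ 0.2296  0.5416  0.0517  1.0798 -0.0001  1.5983] F [ 3.5024 -0.3035 -2.2012] [ 0.0714 -0.6558  0.0103] 0.011332996165936571 61.907912492752075
```

>>> move_arm(moves=[[[0,0,0,1.5,0],[0,0,0,3,0],[0,0,0,3,0],[0,0,0,3,0]]])

```text
clock: 3.68
eef_pos: [0.588, 0.1373, 0.0814]
tool_rot: [0.612, 0.791, 0.0, 0.0]
ft_force: [5.0, 0.7, -3.3]
grip_width: 0.0109
grasp_force: 61.8
```

```bash
cat >> h.py <<'E'
def f():
    o=monitor.get_obs(); y=R.from_quat(o['tool_rot']).as_matrix()[:,1]
    print('%.2f yaw %.2f tz %.3f'%(o['clock'],np.degrees(np.arctan2(y[1],y[0])),o['ft_torque'][2]),o['ft_force'],o['eef_pos'],o['grip_width'])
E
python3 -c "from h import *;f()"
```

```text
3.67 yaw 14.57 tz -0.103 [ 5.0181  0.6708 -3.3118] [0.588  0.1373 0.0814] 0.010917018477593297
```

>>> move_arm(moves=[[[0,0,0,1,0],[0,0,0,2,0],[0,0,0,2,0]]])

```text
clock: 4.05
eef_pos: [0.588, 0.1374, 0.0814]
tool_rot: [0.598, 0.802, 0.0, 0.0]
ft_force: [5.8, 0.6, -1.8]
grip_width: 0.0112
grasp_force: 61.8
```

```bash
python3 -c "from h import *;f()"
```

```text
4.05 yaw 16.58 tz -0.098 [ 5.8493  0.5662 -1.768 ] [0.588  0.1374 0.0814] 0.011199355239618418
```

>>> move_arm(moves=[[[0,0,0,1.5,0],[0,0,0,3,0],[0,0,0,3,0]]])

```text
clock: 4.42
eef_pos: [0.588, 0.1373, 0.0814]
tool_rot: [0.577, 0.817, 0.0, 0.0]
ft_force: [5.1, -0.8, -2.9]
grip_width: 0.0109
grasp_force: 61.8
```

```bash
python3 -c "from h import *;f()"
```

```text
4.42 yaw 19.58 tz -0.116 [ 5.0974 -0.7858 -2.9245] [0.588  0.1373 0.0814] 0.010937471360738159
```

>>> move_arm(moves=[[[0,0,0,1.5,0],[0,0,0,3,0],[0,0,0,3,0]]])

```text
clock: 4.8
eef_pos: [0.588, 0.1373, 0.0814]
tool_rot: [0.555, 0.832, 0.0, 0.0]
ft_force: [4.8, 1.2, -2.6]
grip_width: 0.0108
grasp_force: 61.8
```

```bash
python3 -c "from h import *;f()"
```

```text
4.80 yaw 22.58 tz -0.111 [ 4.755   1.1724 -2.5624] [0.588  0.1373 0.0814] 0.010759069579393026
```

>>> move_arm(moves=[[[0,0,0,1.5,0],[0,0,0,3,0],[0,0,0,3,0]]])

```text
clock: 5.18
eef_pos: [0.588, 0.1373, 0.0814]
tool_rot: [0.533, 0.846, 0.0, 0.0]
ft_force: [5.0, -0.2, -2.1]
grip_width: 0.0106
grasp_force: 61.8
```

```bash
python3 -c "from h import *;f()"
```

```text
5.17 yaw 25.58 tz -0.147 [ 4.9967 -0.242  -2.0999] [0.588  0.1373 0.0814] 0.010645105861315146
```

>>> move_arm(moves=[[[0,0,0,1,0],[0,0,0,1.5,0],[0,0,0,1.5,0]]])

```text
clock: 5.55
eef_pos: [0.588, 0.1373, 0.0814]
tool_rot: [0.522, 0.853, 0.0, 0.0]
ft_force: [4.8, 0.3, -1.6]
grip_width: 0.0111
grasp_force: 61.8
```

```bash
python3 -c "from h import *;f()"
```

```text
5.55 yaw 27.07 tz -0.176 [ 4.8405  0.2655 -1.6319] [0.588  0.1373 0.0814] 0.011083417311938912
```

>>> move_arm(moves=[[[0,0,0,1,0],[0,0,0,1.5,0],[0,0,0,1.5,0],[0,0,0,1.5,0]]])

```text
clock: 6.05
eef_pos: [0.5879, 0.1373, 0.0814]
tool_rot: [0.511, 0.86, 0.0, 0.0]
ft_force: [4.8, 0.6, -2.5]
grip_width: 0.0113
grasp_force: 61.8
```

```bash
python3 -c "from h import *;f()"
```

```text
6.05 yaw 28.57 tz -0.127 [ 4.839   0.6164 -2.5212] [0.5879 0.1373 0.0814] 0.01126424675952265
```

>>> move_arm(moves=[[[0,0,0,1.5,0],[0,0,0,2.5,0],[0,0,0,2.5,0]]])

```text
clock: 6.42
eef_pos: [0.588, 0.1373, 0.0814]
tool_rot: [0.492, 0.871, 0.0, 0.0]
ft_force: [4.5, 0.3, -2.2]
grip_width: 0.0108
grasp_force: 61.8
```

```bash
cat >> h.py <<'E'
def f(n=2):
    t=[]
    for i in range(n+1):
        if i: vision.camera('top')
        o=monitor.get_obs(); t.append(o['ft_torque'][2])
    y=R.from_quat(o['tool_rot']).as_matrix()[:,1]
    print('%.2f yaw %.2f tz %.3f'%(o['clock'],np.degrees(np.arctan2(y[1],y[0])),np.mean(t)),np.array(t),o['ft_force'],o['eef_pos'])
E
python3 -c "from h import *;f()"
```

```text
6.53 yaw 31.07 tz -0.140 [-0.1686 -0.1238 -0.1269] [ 5.5615  1.0702 -2.6455] [0.588  0.1373 0.0814]
```

>>> move_arm(moves=[[[0,0,0,1.5,0],[0,0,0,2.5,0],[0,0,0,2.5,0]]])

```text
clock: 6.9
eef_pos: [0.588, 0.1373, 0.0814]
tool_rot: [0.473, 0.881, 0.0, 0.0]
ft_force: [5.6, 0.4, -2.6]
grip_width: 0.011
grasp_force: 61.8
```

```bash
python3 -c "from h import *;f()"
```

```text
7.00 yaw 33.56 tz -0.179 [-0.2026 -0.1638 -0.1715] [ 6.1786  1.284  -2.8471] [0.5879 0.1373 0.0814]
```

>>> move_arm(moves=[[[0,0,0,1,0],[0,0,0,1,0],[0,0,0,1,0]]])

```text
clock: 7.38
eef_pos: [0.588, 0.1373, 0.0814]
tool_rot: [0.465, 0.885, 0.0, 0.0]
ft_force: [4.9, 0.2, -2.5]
grip_width: 0.0107
grasp_force: 61.9
```

```bash
python3 -c "from h import *;f()"
```

```text
7.47 yaw 34.55 tz -0.230 [-0.2431 -0.2333 -0.2129] [ 5.4917  1.3065 -2.7128] [0.588  0.1373 0.0814]
```

Bind found near yaw 33°. A touch more, hold, then reverse.

>>> move_arm(moves=[[[0,0,0,0.5,0],[0,0,0,0.5,0],[0,0,0,0.5,0]]])

```text
clock: 7.85
eef_pos: [0.588, 0.1373, 0.0814]
tool_rot: [0.461, 0.887, 0.0, 0.0]
ft_force: [5.0, 0.4, -1.9]
grip_width: 0.0112
grasp_force: 61.9
```

```bash
python3 -c "from h import *;f()"
```

```text
7.95 yaw 35.04 tz -0.285 [-0.2708 -0.2932 -0.2917] [ 5.2924  1.2755 -2.6545] [0.588  0.1373 0.0814]
```

>>> move_arm(moves=[[[0,0,0,-5,0],[0,0,0,-10,0],[0,0,0,-15,0],[0,0,0,-19,0],[0,0,0,-23,0]]])

```text
clock: 8.57
eef_pos: [0.588, 0.1374, 0.0814]
tool_rot: [0.629, 0.777, 0.0, 0.0]
ft_force: [5.3, 1.1, -2.1]
grip_width: 0.0111
grasp_force: 61.8
```

```bash
python3 -c "from h import *;f()"
```

```text
8.68 yaw 12.06 tz 0.144 [0.206  0.1489 0.0781] [ 4.1816  0.0294 -2.1462] [0.588  0.1374 0.0814]
```

>>> move_arm(moves=[[[0,0,0,-1.5,0],[0,0,0,-3,0],[0,0,0,-3,0]]])

```text
clock: 9.05
eef_pos: [0.588, 0.1374, 0.0814]
tool_rot: [0.649, 0.761, 0.0, 0.0]
ft_force: [5.7, -0.3, -2.1]
grip_width: 0.0107
grasp_force: 61.8
```

```bash
python3 -c "from h import *;f()"
```

```text
9.15 yaw 9.11 tz 0.132 [0.1576 0.0852 0.1545] [ 4.9023  0.8007 -1.1305] [0.588  0.1374 0.0814]
```

>>> move_arm(moves=[[[0,0,0,-1.5,0],[0,0,0,-2.5,0],[0,0,0,-2.5,0]]])

```text
clock: 9.52
eef_pos: [0.588, 0.1374, 0.0814]
tool_rot: [0.665, 0.747, 0.0, 0.0]
ft_force: [5.4, 0.6, -2.7]
grip_width: 0.011
grasp_force: 61.8
```

```bash
python3 -c "from h import *;f()"
```

```text
9.62 yaw 6.62 tz 0.116 [0.0672 0.1309 0.1495] [ 5.6478  1.4753 -1.9945] [0.588  0.1374 0.0814]
```

>>> move_arm(moves=[[[0,0,0,-1.5,0],[0,0,0,-3,0],[0,0,0,-3,0]]])

```text
clock: 10.0
eef_pos: [0.588, 0.1374, 0.0814]
tool_rot: [0.685, 0.729, 0.0, 0.0]
ft_force: [4.6, 0.7, -2.4]
grip_width: 0.011
grasp_force: 61.8
```

```bash
python3 -c "from h import *;f()"
```

```text
10.10 yaw 3.61 tz 0.127 [0.1819 0.1125 0.088 ] [ 5.8028  0.2611 -1.7088] [0.588  0.1374 0.0814]
```

>>> move_arm(moves=[[[0,0,0,-1.5,0],[0,0,0,-3,0],[0,0,0,-3,0]]])

```text
clock: 10.48
eef_pos: [0.588, 0.1374, 0.0814]
tool_rot: [0.703, 0.711, 0.0, 0.0]
ft_force: [5.1, 1.0, -1.9]
grip_width: 0.0108
grasp_force: 61.8
```

```bash
python3 -c "from h import *;f()"
```

```text
10.57 yaw 0.61 tz 0.105 [0.1496 0.0651 0.0994] [ 5.0336  0.7089 -2.0014] [0.588  0.1374 0.0814]
```

>>> move_arm(moves=[[[0,0,0,-1.5,0],[0,0,0,-3,0],[0,0,0,-3,0]]])

```text
clock: 10.95
eef_pos: [0.588, 0.1374, 0.0814]
tool_rot: [0.722, 0.692, 0.0, 0.0]
ft_force: [5.3, -0.1, -2.4]
grip_width: 0.0109
grasp_force: 61.8
```

```bash
python3 -c "from h import *;f()"
```

```text
11.05 yaw -2.38 tz 0.130 [0.1101 0.1478 0.1322] [ 4.4063 -0.085  -2.9692] [0.588  0.1375 0.0814]
```

>>> move_arm(moves=[[[0,0,0,-1.5,0],[0,0,0,-2.5,0],[0,0,0,-2.5,0]]])

```text
clock: 11.42
eef_pos: [0.588, 0.1374, 0.0814]
tool_rot: [0.737, 0.676, 0.0, 0.0]
ft_force: [5.3, 0.5, -2.7]
grip_width: 0.0108
grasp_force: 61.8
```

```bash
python3 -c "from h import *;f()"
```

```text
11.53 yaw -4.88 tz 0.152 [0.2023 0.1116 0.1424] [ 5.4178  1.287  -3.6516] [0.588  0.1374 0.0814]
```

>>> move_arm(moves=[[[0,0,0,-1.5,0],[0,0,0,-2.5,0],[0,0,0,-2.5,0]]])

```text
clock: 11.9
eef_pos: [0.588, 0.1374, 0.0814]
tool_rot: [0.751, 0.66, 0.001, 0.0]
ft_force: [5.5, 0.6, -2.4]
grip_width: 0.0107
grasp_force: 61.8
```

```bash
python3 -c "from h import *;f()"
```

```text
12.00 yaw -7.39 tz 0.130 [0.1196 0.1152 0.1544] [ 5.7197  0.6837 -1.945 ] [0.588  0.1374 0.0814]
```

>>> move_arm(moves=[[[0,0,0,-1.5,0],[0,0,0,-2.5,0],[0,0,0,-2.5,0]]])

```text
clock: 12.38
eef_pos: [0.588, 0.1374, 0.0814]
tool_rot: [0.766, 0.643, 0.001, 0.0]
ft_force: [5.8, 0.5, -1.0]
grip_width: 0.0106
grasp_force: 61.8
```

```bash
python3 -c "from h import *;f()"
```

```text
12.47 yaw -9.90 tz 0.075 [0.0203 0.0956 0.1085] [ 5.1487  0.0506 -1.5132] [0.5881 0.1374 0.0814]
```

>>> move_arm(moves=[[[0,0,0,-1.5,0],[0,0,0,-3,0],[0,0,0,-3,0]]])

```text
clock: 12.85
eef_pos: [0.5881, 0.1374, 0.0814]
tool_rot: [0.782, 0.623, 0.001, 0.0]
ft_force: [4.4, 0.1, -2.1]
grip_width: 0.011
grasp_force: 61.8
```

```bash
python3 -c "from h import *;f()"
```

```text
12.95 yaw -12.89 tz 0.104 [0.0951 0.0769 0.1409] [ 4.9404 -0.239  -2.7385] [0.588  0.1374 0.0814]
```

>>> move_arm(moves=[[[0,0,0,-1.5,0],[0,0,0,-3,0],[0,0,0,-3,0]]])

```text
clock: 13.32
eef_pos: [0.5881, 0.1375, 0.0814]
tool_rot: [0.798, 0.603, 0.001, 0.0]
ft_force: [5.7, 1.0, -2.5]
grip_width: 0.0108
grasp_force: 61.8
```

```bash
python3 -c "from h import *;f()"
```

```text
13.43 yaw -15.86 tz 0.271 [0.2499 0.2858 0.2762] [ 4.8888  1.0627 -1.9235] [0.588  0.1374 0.0814]
```

Bind the other way at about -15°. Hold and swing back.

>>> move_arm(moves=[[[0,0,0,0,0],[0,0,0,5,0],[0,0,0,11,0],[0,0,0,17,0],[0,0,0,23,0]]])

```text
clock: 14.05
eef_pos: [0.588, 0.1374, 0.0814]
tool_rot: [0.661, 0.75, 0.0, 0.0]
ft_force: [5.8, 0.8, -2.2]
grip_width: 0.0111
grasp_force: 61.8
```

>>> move_arm(moves=[[[0,0,0,6,0],[0,0,0,12,0],[0,0,0,18,0],[0,0,0,22,0],[0,0,0,25,0]]])

```text
clock: 14.68
eef_pos: [0.588, 0.1373, 0.0814]
tool_rot: [0.483, 0.875, 0.0, 0.0]
ft_force: [4.9, 0.2, -2.2]
grip_width: 0.011
grasp_force: 61.8
```

```bash
python3 -c "from h import *;f()"
```

```text
14.78 yaw 32.12 tz -0.065 [-0.0458 -0.0831 -0.067 ] [ 4.4894  0.5423 -1.9276] [0.588  0.1373 0.0814]
```

>>> move_arm(moves=[[[0,0,0,1.5,0],[0,0,0,3,0],[0,0,0,3,0]]])

```text
clock: 15.15
eef_pos: [0.5879, 0.1373, 0.0814]
tool_rot: [0.461, 0.887, 0.0, 0.0]
ft_force: [5.6, 1.7, -2.3]
grip_width: 0.0109
grasp_force: 61.8
```

```bash
python3 -c "from h import *;f()"
```

```text
15.25 yaw 35.06 tz -0.179 [-0.168  -0.1809 -0.1868] [ 5.3964  0.5459 -1.6482] [0.5879 0.1373 0.0814]
```

>>> move_arm(moves=[[[0,0,0,1,0],[0,0,0,2,0],[0,0,0,2,0]]])

```text
clock: 15.62
eef_pos: [0.588, 0.1373, 0.0814]
tool_rot: [0.446, 0.895, 0.0, 0.0]
ft_force: [5.6, 0.1, -2.3]
grip_width: 0.0112
grasp_force: 61.9
```

```bash
python3 -c "from h import *;f()"
```

```text
15.72 yaw 37.04 tz -0.279 [-0.2599 -0.282  -0.2949] [ 5.1578  0.6542 -2.8348] [0.5879 0.1373 0.0814]
```

>>> move_arm(moves=[[[0,0,0,0,0],[0,0,0,-6,0],[0,0,0,-13,0],[0,0,0,-20,0],[0,0,0,-27,0]]])

```text
clock: 16.35
eef_pos: [0.588, 0.1374, 0.0814]
tool_rot: [0.644, 0.765, 0.0, 0.0]
ft_force: [6.7, 0.3, -2.9]
grip_width: 0.0109
grasp_force: 61.8
```

>>> move_arm(moves=[[[0,0,0,-7,0],[0,0,0,-14,0],[0,0,0,-19,0],[0,0,0,-22,0],[0,0,0,-24.5,0]]])

```text
clock: 16.98
eef_pos: [0.588, 0.1374, 0.0814]
tool_rot: [0.791, 0.612, 0.001, 0.0]
ft_force: [5.4, -0.5, -2.5]
grip_width: 0.011
grasp_force: 61.8
```

```bash
python3 -c "from h import *;f()"
```

```text
17.07 yaw -14.43 tz 0.057 [0.0581 0.072  0.0405] [ 5.8007  0.546  -2.6636] [0.588  0.1374 0.0814]
```

>>> move_arm(moves=[[[0,0,0,-1.5,0],[0,0,0,-3,0],[0,0,0,-3,0]]])

```text
clock: 17.45
eef_pos: [0.5881, 0.1374, 0.0814]
tool_rot: [0.806, 0.592, 0.001, 0.0]
ft_force: [5.7, 0.8, -2.3]
grip_width: 0.0108
grasp_force: 61.7
```

```bash
python3 -c "from h import *;f()"
```

```text
17.55 yaw -17.40 tz 0.073 [0.0375 0.1051 0.0772] [ 4.9545 -0.7968 -2.6385] [0.5881 0.1374 0.0814]
```

>>> move_arm(moves=[[[0,0,0,-1.5,0],[0,0,0,-3,0],[0,0,0,-3,0]]])

```text
clock: 17.92
eef_pos: [0.5881, 0.1374, 0.0814]
tool_rot: [0.821, 0.571, 0.001, 0.0]
ft_force: [5.1, -0.8, -3.5]
grip_width: 0.0111
grasp_force: 61.7
```

```bash
python3 -c "from h import *;f()"
```

```text
18.02 yaw -20.40 tz 0.084 [0.0622 0.0931 0.097 ] [ 5.3558 -0.2989 -2.6543] [0.5881 0.1374 0.0814]
```

>>> move_arm(moves=[[[0,0,0,-1.5,0],[0,0,0,-3,0],[0,0,0,-3,0]]])

```text
clock: 18.4
eef_pos: [0.5881, 0.1375, 0.0815]
tool_rot: [0.836, 0.549, 0.001, 0.0]
ft_force: [5.4, 0.3, -1.9]
grip_width: 0.0107
grasp_force: 61.7
```

```bash
python3 -c "from h import *;f()"
```

```text
18.50 yaw -23.40 tz 0.038 [0.0326 0.0285 0.0514] [ 5.3882  0.3724 -1.8951] [0.5881 0.1375 0.0814]
```

It looks free. I swing counter-clockwise to the old bind and feel there.

>>> move_arm(moves=[[[0,0,0,5,0],[0,0,0,11,0],[0,0,0,17,0],[0,0,0,23,0],[0,0,0,29,0]]])

```text
clock: 19.12
eef_pos: [0.588, 0.1374, 0.0814]
tool_rot: [0.671, 0.742, 0.0, 0.0]
ft_force: [5.5, 0.4, -2.8]
grip_width: 0.0112
grasp_force: 61.8
```

>>> move_arm(moves=[[[0,0,0,6,0],[0,0,0,12,0],[0,0,0,18,0],[0,0,0,24,0],[0,0,0,28.5,0]]])

```text
clock: 19.75
eef_pos: [0.588, 0.1373, 0.0814]
tool_rot: [0.468, 0.884, 0.0, 0.0]
ft_force: [4.8, -0.1, -2.7]
grip_width: 0.0111
grasp_force: 61.8
```

>>> move_arm(moves=[[[0,0,0,1.5,0],[0,0,0,2.5,0],[0,0,0,2.5,0]]])

```text
clock: 20.12
eef_pos: [0.588, 0.1373, 0.0814]
tool_rot: [0.449, 0.893, 0.0, 0.0]
ft_force: [5.2, 0.9, -2.3]
grip_width: 0.0109
grasp_force: 61.8
```

```bash
python3 -c "from h import *;f()"
```

```text
20.23 yaw 36.58 tz -0.058 [-0.0492 -0.0473 -0.0774] [ 5.0804  0.3664 -1.4385] [0.5879 0.1373 0.0814]
```

>>> move_arm(moves=[[[0,0,0,1.5,0],[0,0,0,3,0],[0,0,0,3,0]]])

```text
clock: 20.6
eef_pos: [0.5879, 0.1373, 0.0814]
tool_rot: [0.426, 0.905, 0.0, 0.0]
ft_force: [5.3, 0.3, -2.7]
grip_width: 0.0113
grasp_force: 61.8
```

```bash
python3 -c "from h import *;f()"
```

```text
20.70 yaw 39.58 tz -0.053 [-0.0235 -0.0178 -0.1178] [ 4.8229  0.0053 -2.3473] [0.5879 0.1373 0.0814]
```

>>> move_arm(moves=[[[0,0,0,1.5,0],[0,0,0,3,0],[0,0,0,3.5,0]]])

```text
clock: 21.08
eef_pos: [0.5879, 0.1372, 0.0814]
tool_rot: [0.398, 0.917, 0.0, 0.0]
ft_force: [5.5, 1.3, -1.3]
grip_width: 0.011
grasp_force: 61.8
```

```bash
python3 -c "from h import *;f()"
```

```text
21.18 yaw 43.08 tz -0.045 [-0.0207 -0.0556 -0.0576] [ 4.0758  0.5638 -2.0438] [0.5879 0.1372 0.0814]
```

>>> move_arm(moves=[[[0,0,0,2,0],[0,0,0,5,0],[0,0,0,8,0],[0,0,0,11,0],[0,0,0,13,0]]])

```text
clock: 21.8
eef_pos: [0.5879, 0.1372, 0.0814]
tool_rot: [0.291, 0.957, 0.0, 0.001]
ft_force: [5.4, -0.5, -1.8]
grip_width: 0.0109
grasp_force: 61.8
```

```bash
python3 -c "from h import *;f()"
```

```text
21.90 yaw 56.11 tz -0.071 [-0.0684 -0.0794 -0.066 ] [ 4.5282  0.1198 -2.8306] [0.588  0.1372 0.0814]
```

>>> move_arm(moves=[[[0,0,0,5,0],[0,0,0,11,0],[0,0,0,17,0],[0,0,0,21,0],[0,0,0,24,0]]])

```text
clock: 22.52
eef_pos: [0.588, 0.1371, 0.0814]
tool_rot: [0.086, 0.996, -0.0, 0.001]
ft_force: [5.3, -0.8, -2.1]
grip_width: 0.0109
grasp_force: 61.8
```

```bash
python3 -c "from h import *;f();st()"
```

```text
22.62 yaw 80.12 tz -0.056 [-0.1   -0.038 -0.03 ] [ 4.8993  0.1375 -1.6404] [0.588  0.1371 0.0814]
22.625 [0.588  0.1371 0.0814] yaw 80.11726257429243 q [ 0.2294  0.5415  0.0515  1.0798 -0.0007  0.4019] F [ 4.8993  0.1375 -1.6404] [-0.0363 -1.0235 -0.03  ] 0.011230697697630266 61.79981589317322
```

Latch is at about 68°, free throughout. Release, rise, and move to the cover rib.

>>> move_arm(moves=[[[0,0,0,0,45],[0,0,0,0,45],[0,0,0,0,45],[0,0,0.03,0,45],[0,0,0.08,0,45]]])

```text
clock: 23.25
eef_pos: [0.5854, 0.1369, 0.1598]
tool_rot: [0.086, 0.996, -0.001, -0.003]
ft_force: [0.4, 0.7, 0.1]
grip_width: 0.038
grasp_force: 0.0
```

>>> move_arm(moves=[[[0,0,0,-10,50],[-0.004,0.02,0,-20,50],[-0.008,0.04,0,-30,50],[-0.012,0.06,0,-40,50],[-0.016,0.0785,0,-50,50]]])

```text
clock: 23.88
eef_pos: [0.5709, 0.2164, 0.1612]
tool_rot: [0.502, 0.865, -0.0, -0.0]
ft_force: [0.1, -0.7, -0.4]
grip_width: 0.0428
grasp_force: 0.0
```

>>> move_arm(moves=[[[0,0,0,-10,50],[0,0,0,-18.5,50],[0,0,0,-18.5,50]]])

```text
clock: 24.25
eef_pos: [0.5711, 0.2158, 0.1612]
tool_rot: [0.631, 0.775, -0.0, -0.0]
ft_force: [-0.1, 0.5, -0.5]
grip_width: 0.0429
grasp_force: 0.0
```

```bash
python3 - <<'E'
from h import *
st()
b=snap('scene','s3'); 
y=cv2.resize(b['color'][155:235,275:365,::-1],None,fx=7,fy=7,interpolation=2)
cv2.imwrite('pics/c5.png',y)
E
```

```text
24.25 [0.5711 0.2158 0.1612] yaw 11.695086508591626 q [0.3613 0.4957 0.1944 1.2702 0.0001 1.728 ] F [-0.1453  0.545  -0.5126] [ 0.0057 -0.048  -0.0378] 0.042913605378573826 0.0
{'camera_matrix': array([[390.9384,   0.    , 254.9323],
       [  0.    , 390.9384, 192.4814],
       [  0.    ,   0.    ,   1.    ]]), 'eye': array([ 1.291 , -0.2387,  0.7958]), 'attitude': array([0.3324, 0.2418, 0.5359, 0.7375])}
```

View pics/c5.png

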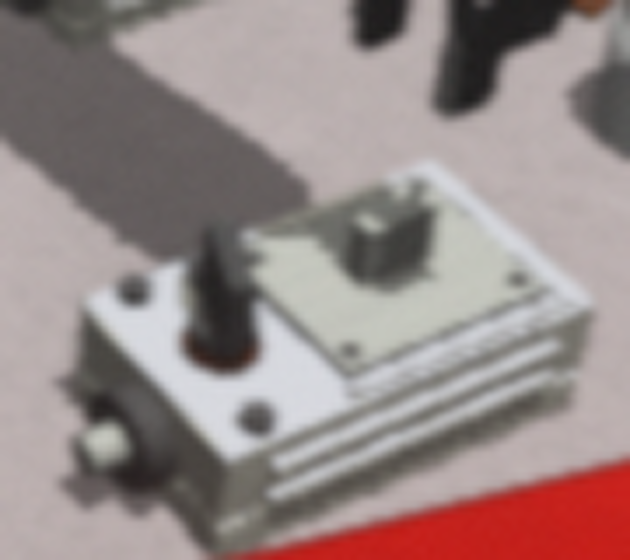

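The bar at (225,300) now stands across the housing with its arm off the cover, and the cover rib at (390,240) is unmoved. I descend onto the rib.

>>> move_arm(moves=[[[0.0005,0,-0.04,0,50],[0.0005,0,-0.07,0,50],[0.0005,0,-0.088,0,50],[0.0005,0,-0.09,0,50],[0.0005,0,-0.09,0,50]]])

```text
clock: 24.92
eef_pos: [0.5724, 0.2159, 0.0719]
tool_rot: [0.632, 0.775, 0.0, 0.0]
ft_force: [0.4, -0.5, 0.1]
grip_width: 0.0427
grasp_force: 0.0
```

>>> move_arm(moves=[[[0,0,0,0,20],[0,0,0,0,0],[0,0,0,0,0],[0,0,0,0,0],[0,0,0,0,0]]])

```text
clock: 25.55
eef_pos: [0.5727, 0.2161, 0.0726]
tool_rot: [0.632, 0.775, 0.001, 0.001]
ft_force: [-0.9, -0.3, 5.3]
grip_width: 0.0108
grasp_force: 62.3
```

```bash
python3 -c "from h import *;st()"
```

```text
25.55 [0.5727 0.2161 0.0726] yaw 11.58424810707577 q [0.3608 0.5638 0.0653 1.0699 0.     1.7294] F [-0.9114 -0.2667  5.3163] [-0.0605  0.2162 -0.008 ] 0.010779651961084453 62.29599595069885
```

>>> move_arm(moves=[[[0,0,0.01,0,0],[0,0,0.03,0,0],[0,0,0.06,0,0],[0,0,0.09,0,0],[0,0,0.1,0,0]]])

```text
clock: 26.18
eef_pos: [0.5727, 0.2161, 0.173]
tool_rot: [0.632, 0.775, 0.001, 0.001]
ft_force: [0.5, -0.7, -2.8]
grip_width: 0.0107
grasp_force: 61.3
```

```bash
python3 -c "from h import *;st()"
```

```text
26.175 [0.5727 0.2161 0.173 ] yaw 11.580601292691922 q [ 0.3608  0.4898  0.2161  1.2946 -0.      1.7295] F [ 0.4867 -0.6836 -2.8021] [ 0.0153 -0.02   -0.0138] 0.01071311133140804 61.26047372817993
```

>>> move_arm(moves=[[[-0.002,-0.02,0,-2,0],[-0.006,-0.055,0,-5,0],[-0.01,-0.095,0,-8,0],[-0.014,-0.135,0,-11,0],[-0.018,-0.175,0,-14,0]]])

```text
clock: 26.8
eef_pos: [0.552, 0.0385, 0.1693]
tool_rot: [0.723, 0.691, -0.002, -0.001]
ft_force: [0.1, -0.5, -3.2]
grip_width: 0.0108
grasp_force: 61.1
```

>>> move_arm(moves=[[[-0.004,-0.04,0,-1.6,0],[-0.008,-0.085,0,-1.6,0],[-0.012,-0.13,0,-1.6,0],[-0.014,-0.17,0,-1.6,0],[-0.015,-0.19,0,-1.6,0]]])

```text
clock: 27.42
eef_pos: [0.5369, -0.1517, 0.1695]
tool_rot: [0.733, 0.68, -0.001, -0.001]
ft_force: [0.6, -0.4, -3.9]
grip_width: 0.011
grasp_force: 61.1
```

```bash
python3 - <<'E'
from h import *
st()
b=snap('scene','s4'); 
y=cv2.resize(b['color'][120:270,140:380,::-1],None,fx=3.3,fy=3.3,interpolation=2)
cv2.imwrite('pics/c6.png',y)
E
```

```text
27.425 [ 0.5369 -0.1517  0.1695] yaw -4.238771637242346 q [-0.2751  0.3899  0.0511  1.2356 -0.0005  1.3697] F [ 0.6367 -0.3691 -3.9306] [ 0.0573 -0.0175 -0.0122] 0.011011994590777523 61.112401485443115
{'camera_matrix': array([[390.9384,   0.    , 254.9323],
       [  0.    , 390.9384, 192.4814],
       [  0.    ,   0.    ,   1.    ]]), 'eye': array([ 1.291 , -0.2387,  0.7958]), 'attitude': array([0.3324, 0.2418, 0.5359, 0.7375])}
```

View pics/c6.png

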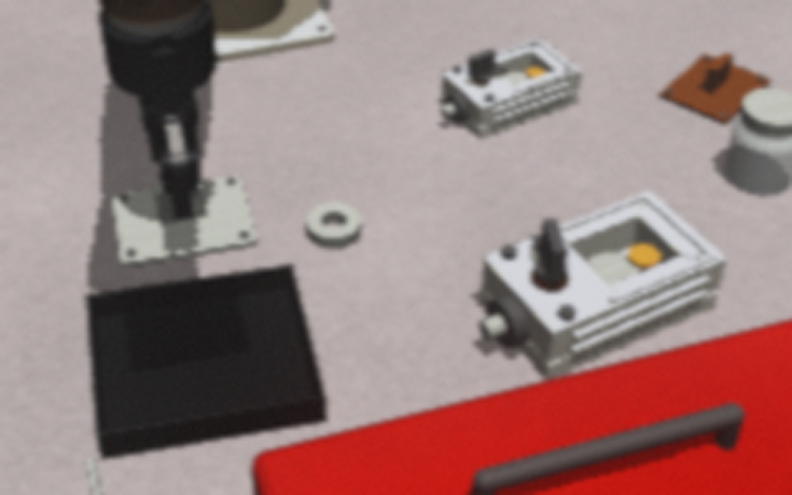

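The cover hangs level over the tray at about (185,225), its shadow inside the tray, and the housing is open with the latch at (550,255) clear. I check the tray centre and lower.

>>> move_arm(moves=[[[0,0,-0.03,0,0],[0,0,-0.06,0,0],[0,0,-0.09,0,0],[0,0,-0.11,0,0],[0,0,-0.11,0,0]]])

```text
clock: 28.1
eef_pos: [0.5363, -0.1481, 0.0587]
tool_rot: [0.731, 0.682, -0.002, -0.003]
ft_force: [-0.3, 0.3, -3.5]
grip_width: 0.0104
grasp_force: 61.0
```

```bash
python3 - <<'E'
from h import *
st()
P=np.array([px2w('s4',140+x/3.3,120+y/3.3,.03) for x,y in [(90,296),(292,268),(325,402),(102,432)]]);print(P,np.linalg.norm(P-np.roll(P,-1,0),axis=1),P.mean(0))
E
```

```text
28.1 [ 0.5363 -0.1481  0.0587] yaw -3.998160333957195 q [-0.2695  0.4866 -0.1097  0.9811  0.0002  1.3711] F [-0.3315  0.316  -3.5497] [-0.0016 -0.0041 -0.0447] 0.010384566044990287 60.96349596977234
[[ 0.4597 -0.229   0.03  ]
 [ 0.479  -0.0558  0.03  ]
 [ 0.6367 -0.0715  0.03  ]
 [ 0.6131 -0.2426  0.03  ]] [0.1743 0.1585 0.1727 0.154 ] [ 0.5472 -0.1497  0.03  ]
```

>>> move_arm(moves=[[[0.003,0,-0.012,0,0],[0.005,0,-0.025,0,0],[0.005,0,-0.032,0,0],[0.005,0,-0.036,0,0],[0.005,0,-0.036,0,0]]])

```text
clock: 28.72
eef_pos: [0.5437, -0.1492, 0.025]
tool_rot: [0.731, 0.682, -0.0, -0.0]
ft_force: [0.1, 0.1, -3.3]
grip_width: 0.0106
grasp_force: 61.2
```

```bash
python3 -c "from h import *;f(4)"
```

```text
28.93 yaw -4.02 tz 0.001 [ 0.0484 -0.0018  0.019  -0.0031 -0.0583] [ 0.8304 -0.0612 -3.185 ] [ 0.5443 -0.1493  0.0258]
```

>>> move_arm(moves=[[[0,0,-0.002,0,0],[0,0,-0.004,0,0],[0,0,-0.006,0,0],[0,0,-0.0075,0,0],[0,0,-0.0075,0,0]]])

```text
clock: 29.55
eef_pos: [0.544, -0.1492, 0.0178]
tool_rot: [0.731, 0.682, 0.0, -0.0]
ft_force: [-0.2, -0.8, -2.8]
grip_width: 0.0109
grasp_force: 61.1
```

```bash
python3 -c "from h import *;f(2)"
```

```text
29.65 yaw -4.02 tz -0.000 [-0.0085  0.0284 -0.0203] [-0.3429  0.4786 -3.4059] [ 0.5439 -0.1492  0.0177]
```

>>> move_arm(moves=[[[0,0,-0.0005,0,0],[0,0,-0.001,0,0],[0,0,-0.0015,0,0],[0,0,-0.0015,0,0]]])

```text
clock: 30.15
eef_pos: [0.544, -0.1492, 0.0176]
tool_rot: [0.731, 0.682, 0.0, 0.0]
ft_force: [-3.2, 1.0, 7.2]
grip_width: 0.011
grasp_force: 62.7
```

```bash
python3 -c "from h import *;f(2)"
```

```text
30.25 yaw -4.02 tz -0.001 [ 0.0178  0.0297 -0.0502] [-3.3408  0.6742  6.5982] [ 0.544  -0.1492  0.0176]
```

The cover has landed with about 10 N. Release and retreat.

>>> move_arm(moves=[[[0,0,0.001,0,40],[0,0,0.001,0,40],[0,0,0.001,0,40],[0,0,0.02,0,40],[0,0,0.06,0,40]]])

```text
clock: 30.88
eef_pos: [0.5422, -0.1487, 0.0748]
tool_rot: [0.731, 0.682, -0.001, -0.002]
ft_force: [0.6, 0.6, 0.0]
grip_width: 0.0344
grasp_force: 0.0
```

>>> move_arm(moves=[[[0,0,0.05,0,40],[0,0,0.1,0,40],[-0.05,0,0.12,0,40],[-0.1,0,0.12,0,40],[-0.15,0,0.12,0,40]]])

```text
clock: 31.5
eef_pos: [0.3928, -0.1492, 0.1966]
tool_rot: [0.731, 0.682, 0.0, 0.001]
ft_force: [-0.1, -0.4, -0.2]
grip_width: 0.0342
grasp_force: 0.0
```

>>> move_arm(moves=[[[0,0,0,0,40],[0,0,0,0,40],[0,0,0,0,40]]])

```text
clock: 31.88
eef_pos: [0.3954, -0.1495, 0.1965]
tool_rot: [0.731, 0.682, 0.0, 0.001]
ft_force: [0.5, -0.1, 0.1]
grip_width: 0.034
grasp_force: 0.0
```

```bash
python3 - <<'E'
from h import *
st()
b=snap('scene','s5'); 
y=cv2.resize(b['color'][120:270,140:380,::-1],None,fx=3.3,fy=3.3,interpolation=2)
cv2.imwrite('pics/c7.png',y)
E
```

```text
31.875 [ 0.3954 -0.1495  0.1965] yaw -3.993009755467374 q [-0.3615  0.1074 -0.2509  1.2113  0.0001  1.279 ] F [ 0.5328 -0.1166  0.1095] [-0.0189 -0.0054  0.0383] 0.03402271274246553 0.0
{'camera_matrix': array([[390.9384,   0.    , 254.9323],
       [  0.    , 390.9384, 192.4814],
       [  0.    ,   0.    ,   1.    ]]), 'eye': array([ 1.291 , -0.2387,  0.7958]), 'attitude': array([0.3324, 0.2418, 0.5359, 0.7375])}
```

View pics/c7.png

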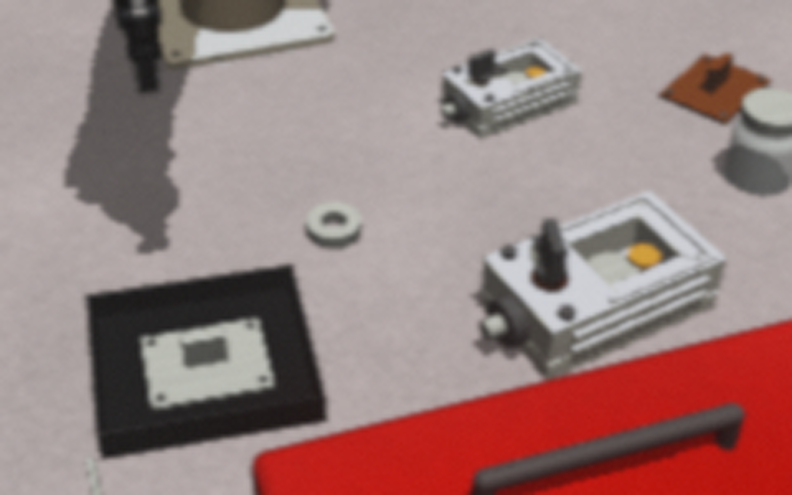

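The cover lies flat near the tray's centre at (207,362). The latch at (550,255) is still open, and the robot is clear.

```bash
python3 -c "from h import *;print(job.job_done())"
```

```text
the job is handed in; nothing more can be done
None
```

I freed the latch and turned it about 68° counter-clockwise, set the cover flat near the middle of the black tray, and handed the job in at about 32 s; the hand-in returned no verdict.

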